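# Hold a gel cassette on its casting gasket for clamping

### The arm

A 6-joint arm with a two-finger parallel gripper is mounted at the origin on a cart in front of the work surface, level with it; the furniture and walls round the work are solid. World frame = base frame: x ahead of the robot, y to its left, z up, the work surface at z = 0. Lengths are in m, angles in degrees, forces in N, time in s.
With the tool pointing down it reaches from about 0.325 to 0.775 m from the base axis. Payload 9.3 kg.
Tool frame: the origin (TCP) lies at the very end of the fingers, on their centre line; the grasp point (between the pads) lies 19 mm behind it (r.pinch_z is the distance from the TCP to the grasp point, in m); x points along the fingers, y is the direction in which the jaws open and shut, and the axes are right-handed (so a half turn about x gives the same grasp; the last joint's range is limited). The gripper opens to 85 mm and grips with 20 to 120 N. Pads are 22 mm wide; open, the fingers measure 114 mm over their backs; the gripper's body (76 mm by 85 mm) begins 54 mm behind the grasp point. The pads swing forward as they close: fully open they stand 13 mm farther back than shut.
Start: joints at [-8.743, 14.817, 1.232, 76.415, 0, 81.257], TCP at [0.55, -0, 0.205] pointing down, gripper open.
Joint ranges: [-174.27, 174.27], [-52.1, 104.24], [-59.71, 78.15], [-110.17, 111.67], [-87.03, 83.33], [-180, 180]. Speed limits (degrees/s): [127.2, 127.2, 159.86, 180, 180, 180].

### API

Orientations are given as [roll, pitch, yaw] about the fixed x, y, z axes, in that order (R = Rz(yaw) Ry(pitch) Rx(roll)).
In Python, from rig import status, eyes, order, r gives the robot as it stands.
- The arm moves only by the tool move_arm, never from a script. Its argument "rows" is a list of rows, each a list of 5 numbers: the opening, from 0 (shut) to 1 (fully open), then the shift along the world's x, y, z in m, then the turn about the world's z in rad. A call has 1 to 10 rows; each row is the pose to reach, as a shift and turn from the pose measured when the call began; what a row does not reach only later rows make up. A row lasts 1/12 s, in which the tool goes at most 41.7 mm and 7.16 degrees, less where a joint would pass 70% of its speed; a pose out of reach is approached as far as the arm can. A call with a gripper value outside its range is refused whole. The fingers move at their own pace and stop on an object; "grip_force" is the grip in N (left out, the last holds). Time passes only in rows, so rows that repeat a pose let the fingers close. It gives the time, the measured TCP pose, the force and the opening at its end, in the units of the state.
- status.get_obs(): the state, without advancing time (a new reading comes with each control period).
- eyes.get_image(name): name is "scene" or "side" or "wrist"; returns the picture (480x640x3 uint8, red, green, blue); there is no depth.
- eyes.camera_params(name): a dict with "camera_matrix" (3x3 intrinsics, pixels), "k1" (the pictures are not rectified: a ray, as slopes to the right and down, at radius r is drawn at 1 + k1 r^2 times it, then the intrinsics apply), "rvec" (rotation vector, rad) and "tvec" (3), from world to camera coordinates, as OpenCV has them. Camera axes: x right, y down, z forward; pixel columns grow to the right and rows downward; lengths in m; the calibration is good to about 2 mm. A picture is of the moment at which its call begins: read the wrist's pose just before it. camera_params takes no time and is no camera call; for the wrist camera it gives the pose at the moment of the call.
- order.job_done(): hands the job in, once; it reports no verdict.
The state is a dict: "time_s": time; "joint_positions": joint angles; "joint_velocities": joint speeds; "joint_torque": joint torques, N m; "ee_pos": TCP position; "orientation": TCP orientation; "ft_force": force on the tool from outside, world axes, zero at the start; "torque": the same for the moment, N m; "gripper_width": finger opening in m.
Only numpy, scipy, OpenCV 4.12 (cv2) and the standard library are available. Lean on these libraries where they do the work, as an engineer would, in place of code of your own. Each camera call takes 0.05 s, during which the arm holds its last target. There are 200 camera calls.

### The job

Turn both swing clamps of the casting stand a quarter turn to the front so that they clear the guides, then lower the upright green gel cassette between the guides, glass edge down on the foam gasket. Finish still holding it there, pressed straight down with a steady force of about 10 N on the gasket (which squeezes it to roughly half its height), so that a colleague can swing the clamps over the lugs; do not let go, do not ram the glass, and leave the things around where they are.

Things in the scene. Friction and masses are not known exactly. Their poses are not given: they have to be found in the camera images.
- casting_stand: Grey base plate, 100 x 230 mm, fixed to the bench, top face 14 mm above it, with two white U-shaped guides and two swing clamps. Origin: centre of its underside; own x to its back, y to its left end, z up. The guides take the cassette's two rails: 30 mm wide inside along x, outer walls 120 mm apart inside along y, so 2 mm play each way; mouths flared, tops 59 mm above the bench.
- gasket: Grey foam strip, 18 x 84 mm, in the middle of the stand along its y. Origin: centre of its top face, 24 mm above the bench, 10 mm above the base plate when free. Pressed, it sinks straight down like a spring of 1.8 N per mm without preload (10 N: 5.5 mm). At 10 mm the cassette's rails stand on the base plate.
- seat (a point): Point fixed on the stand at the centre of the free gasket's top face, 24 mm above the bench. It does not sink with the gasket.
- clamp_left (a joint): Angle of the left (stand's +y) swing clamp: 0 = arm points inwards along the stand's y, over the guide, in the cassette's way; grows as the arm turns level to the stand's front (-x); 1.57 = straight to the front, 1.75 = stop. It stays where it is left (friction 0.03 N m).
- clamp_right (a joint): Angle of the right (stand's -y) swing clamp, its mirror image: 0 = inwards over the guide, grows to the front, 1.57 = straight to the front, 1.75 = stop. It stays where it is left.
- clamp_left_pin (a point): Centre of the top of the round red thumb pin on the left clamp's free end: 11 mm in diameter, 26 mm high above the arm, top 113 mm above the bench, 36 mm from the pivot. The aluminium arm is 14 mm wide, 6 mm thick, its top 87 mm above the bench; the black screw head over the pivot rises 5 mm above the arm.
- clamp_right_pin (a point): The same point on the right clamp.
- clamp_left_pivot (a point): Pivot (vertical axis) of the left clamp at the height of the arm's top, fixed on the stand 98 mm to the left of its centre.
- clamp_right_pivot (a point): Pivot of the right clamp, 98 mm to the right of the stand's centre.
- gel_cassette: Two glass plates in a green frame, upright on the bench, about 0.3 kg, the same either way round. Origin: centre of its underside (glass edge and rail feet flush); y along its width, x through its thickness, z up. Frame 116 wide, 26 thick, 100 mm high; a 13 mm wide rail at each end, full height; a lug sticks out 15 mm from each rail, 50 to 60 mm up. Its width goes along the stand's y.
- cassette_top (a point): Centre of the cassette's top edge, 100 mm above its underside. The top 32 mm between the rails is a ribbed grip bar, 26 mm thick and 92 mm wide, to be pinched across its thickness; below it is the recessed glass, 9 mm thick.
- beaker: Clear plastic beaker, 74 mm wide, 86 mm high, at the back of the bench; origin at its underside. Leave alone.
- wash_bottle: White wash bottle with a bent spout, 67 x 76 mm, 221 mm high, at the back; origin at its underside. Leave alone.
- tip_box: Blue pipette tip box, 78 x 110 mm, 82 mm high, at the back; origin at its underside. Leave alone.
- lab_timer: White lab timer, 62 x 62 mm, 18 mm high, lying front left; origin at its underside. Leave alone.
- tape_roll: Yellow tape roll, 91 mm wide, 19 mm high, lying at the left; origin at its underside. Leave alone.

How it is judged:
By the outcome, as a careful person would: the job done as asked, in the order asked, and still so for the second after the job is handed in, while the arm keeps its last pose, push and grip.
It also fails if it takes over 67 s, if anything falls off the work surface, if the arm or the gripper's body presses on something with over 40 N, if the wrist force passes 120 N, or if a joint passes its speed limit or range.

## Working session

There is one attempt and no reset: what is moved stays moved. The work goes in short steps, Python scripts to look and compute and a tool call to move; the robot and the scene stay as the last step left them, time stands still between calls to the robot, and variables do not carry over. Pictures are saved under pics/ and viewed, on a budget of 10 in all, crops included, one or two more only if the job needs it, and the job is handed in when it is done.

Besides the shell and the picture viewer there is one more tool, called as name([rows], argument=value, ...), one row to a line, values as JSON. move_arm: Moves the arm, as the interface text tells. Its arguments: {"type":"object","properties":{"rows":{"type":"array","items":{"type":"array","items":{"type":"number"}}},"grip_force":{"type":"number"}},"required":["rows"]}

```bash
ls; mkdir -p pics; cat > h.py <<'E'
import numpy as np, cv2
from rig import status, eyes, order, r
def cam(n):
    p=eyes.camera_params(n); return np.array(p["camera_matrix"]),p["k1"],cv2.Rodrigues(np.array(p["rvec"],float))[0],np.array(p["tvec"],float).ravel()
def ray(c,uv):
    K,k1,R,t=c; d=np.linalg.inv(K)@[uv[0],uv[1],1]; s=d[:2]; q=s.copy()
    for _ in range(30): q=s/(1+k1*(q@q))
    v=R.T@np.array([q[0],q[1],1]); return -R.T@t, v/np.linalg.norm(v)
def atz(c,uv,z):
    o,v=ray(c,uv); return o+v*(z-o[2])/v[2]
def tri(obs):
    A=np.zeros((3,3));b=np.zeros(3);L=[ray(c,uv) for c,uv in obs]
    for o,v in L: M=np.eye(3)-np.outer(v,v);A+=M;b+=M@o
    x=np.linalg.solve(A,b); return x,[np.linalg.norm((np.eye(3)-np.outer(v,v))@(x-o))*1e3 for o,v in L]
def proj(c,X):
    K,k1,R,t=c; p=R@np.array(X)+t; s=p[:2]/p[2]; s=s*(1+k1*(s@s)); return (K@[s[0],s[1],1])[:2]
def snap(n,f):
    c=cam(n); im=eyes.get_image(n); cv2.imwrite("pics/"+f,im[:,:,::-1]); return c
E
python3 - <<'E'
from h import *
for n in("scene","side","wrist"):
    c=snap(n,n+"0.png"); print(n,c[0].tolist(),c[1],(-c[2].T@c[3]).round(3),c[2][2].round(2))
print(status.get_obs(),r.pinch_z)
E
```

```text
pics
scene [[575.2475393155097, 0.0, 325.8730177630806], [0.0, 575.2475393155097, 236.08015502705933], [0.0, 0.0, 1.0]] -0.04788249067192903 [ 0.105 -0.924  0.886] [ 0.32  0.74 -0.59]
side [[588.1815993290459, 0.0, 320.62604931794476], [0.0, 588.1815993290459, 235.29135523779377], [0.0, 0.0, 1.0]] -0.1361249662682809 [ 0.064 -0.869  0.792] [ 0.39  0.74 -0.55]
wrist [[415.24241143775663, 0.0, 325.6238769981155], [0.0, 415.24241143775663, 230.57756595628467], [0.0, 0.0, 1.0]] -0.09945857890136078 [0.549 0.07  0.373] [-0.   -0.27 -0.96]
{'time_s': 0.15, 'joint_positions': array([-8.74088435e+00,  1.48434412e+01,  1.20167693e+00,  7.64156886e+01,
       -7.52462814e-04,  8.12579813e+01]), 'joint_velocities': array([-0.10596679, -0.083227  ,  0.15106649, -0.00243737, -0.02828898,
       -0.04461452]), 'joint_torque': array([ 3.21120227e-03, -5.55970466e+01,  3.44662285e+01,  1.13262911e-02,
       -1.37106272e-04,  2.85134706e-05]), 'ee_pos': array([5.49774518e-01, 4.92420718e-05, 2.04217476e-01]), 'orientation': array([-97.99165641,  89.9425422 , 172.00947828]), 'ft_force': array([0.14570902, 0.45755168, 0.24828675]), 'torque': array([-0.01106951,  0.00391657, -0.03935751]), 'gripper_width': 0.08540412676556389} 0.0187
```

View pics/scene0.png

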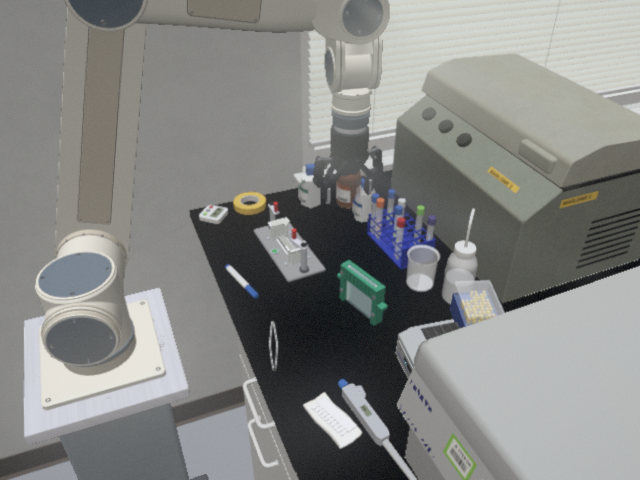

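View pics/side0.png

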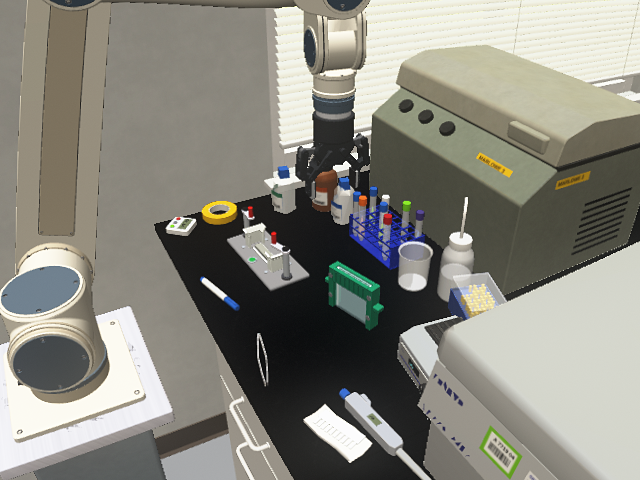

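View pics/wrist0.png

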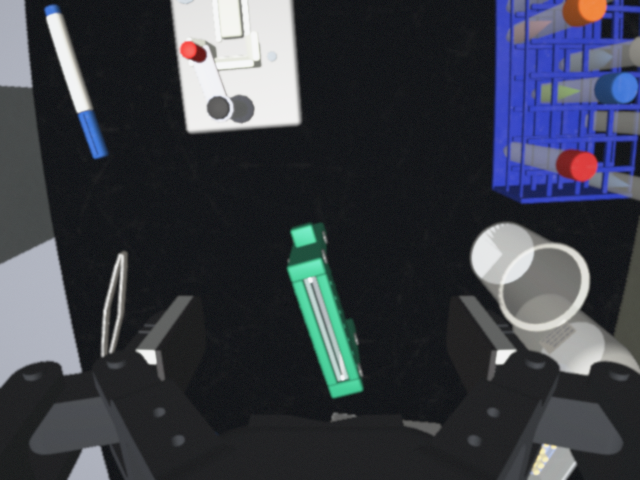

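Scene/side: the stand is left of the cassette. In scene its right pin is at ~(294,233) and its left pin at ~(276,205). Wrist: right pin (190,50), right pivot (218,107), green grip bar from ~(308,275) to ~(347,388). I'll get rough positions from these.

```bash
python3 - <<'E'
from h import *
s,d,w=cam("scene"),cam("side"),cam("wrist")
P=lambda n,o:print(n,tri(o)[0].round(4),np.round(tri(o)[1],1))
P("Rpin",[(s,(294,230)),(d,(273,234)),(w,(188,47))])
P("Rpiv",[(s,(303,243)),(d,(286,249)),(w,(217,107))])
P("Lpin sd",[(s,(276,204)),(d,(250,208))])
print("Lpin z", atz(s,(276,204),.113), atz(d,(250,208),.113))
print("wrist Rpin",atz(w,(188,47),.113),"Rpiv",atz(w,(217,107),.092))
print("cassette top ends wrist z=.1",atz(w,(303,272),.1),atz(w,(348,388),.1))
print("bar strip",atz(w,(311,280),.1),atz(w,(343,379),.1))
for X in [(.55,0,.1)]: print(proj(s,X),proj(w,X))
E
```

```text
Rpin [0.468  0.109  0.1107] [1.5 3.  2.4]
Rpiv [0.479  0.0738 0.0916] [3.9 5.7 2.3]
Lpin sd [0.4689 0.2379 0.1063] [1.2 1.2]
Lpin z [0.46546598 0.22979784 0.113     ] [0.46519677 0.22526316 0.113     ]
wrist Rpin [0.46661498 0.11002921 0.113     ] Rpiv [0.47705769 0.07495667 0.092     ]
cassette top ends wrist z=.1 [ 0.53273417 -0.03786299  0.1       ] [ 0.56611398 -0.13507982  0.1       ]
bar strip [ 0.53831401 -0.04394042  0.1       ] [ 0.56209591 -0.12670921  0.1       ]
[345.12237563 252.60986835] [327.53745643 219.95592117]
```

move_arm([
  [1,0,0.04,0.02,0],
  [1,-0.02,0.08,0.04,0],
  [1,-0.04,0.11,0.06,0],
  [1,-0.06,0.14,0.07,0],
  [1,-0.06,0.14,0.07,0],
  [1,-0.06,0.14,0.07,0],
])

```text
time_s: 0.65
ee_pos: [0.4889, 0.1418, 0.2754]
orientation: [115.1, 89.9, 25.3]
ft_force: [-0.5, 0.5, -0.2]
gripper_width: 0.0851
```

```bash
python3 - <<'E'
from h import *
c=snap("wrist","w1.png"); np.savez("w1.npz",K=c[0],k=c[1],R=c[2],t=c[3]); print(status.get_obs()["ee_pos"],status.get_obs()["time_s"])
E
```

```text
[0.48951827 0.14070574 0.27444022] 0.7
```

View pics/w1.png

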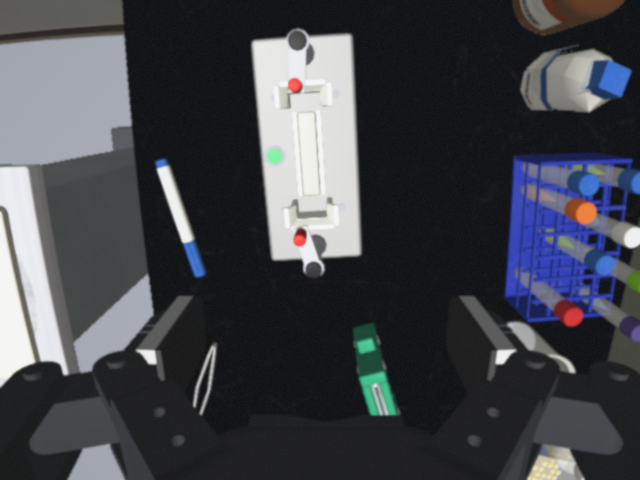

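Wrist view 1: the whole stand is visible, green mark at (275,156) on its front (−x) side. Left pin (295,85) with pivot (298,40), right pin (300,237) with pivot (314,270), plate corners (252,42), (352,35), (361,256), (273,261), gasket centre ≈(309,153).

```bash
python3 - <<'E'
from h import *
from scipy.optimize import least_squares
z=np.load("w1.npz"); w1=(z["K"],float(z["k"]),z["R"],z["t"])
im=cv2.imread("pics/w1.png").astype(int); red=((im[:,:,2]>130)&(im[:,:,1]<70)&(im[:,:,0]<70))
for (x,y) in((295,85),(300,237)):
    m=np.argwhere(red[y-15:y+15,x-15:x+15]); print("red",m.mean(0)[::-1]+[x-15,y-15],len(m))
L=[((-.05,.115,.014),(252,42)),((.05,.115,.014),(352,35)),((.05,-.115,.014),(361,256)),((-.05,-.115,.014),(273,261)),
((0,.098,.092),(298,40)),((0,-.098,.092),(314,270)),((0,0,.024),(309,153)),]
def T(p,X): c,s=np.cos(p[2]),np.sin(p[2]); return np.array([p[0]+c*X[0]-s*X[1],p[1]+s*X[0]+c*X[1],X[2]])
f=lambda p:np.concatenate([proj(w1,T(p,X))-uv for X,uv in L])
o=least_squares(f,[.49,.17,0],loss="soft_l1"); p=o.x; print("stand",p[:2].round(4),np.degrees(p[2])); print(f(p).reshape(-1,2).round(1).tolist())
for n,a,b in(("L",(295,85),.098),("R",(300,237),-.098)):
    P=atz(w1,a,.113);V=T(p,(0,b,.087)); d=P-V; c,s=np.cos(p[2]),np.sin(p[2]); l=(c*d[0]+s*d[1],-s*d[0]+c*d[1])
    print(n,"pin",P.round(4),"piv",V.round(4),"len",np.hypot(*l).round(4),"ang",np.degrees(np.arctan2(-l[0],-l[1]*np.sign(b))).round(1))
    for cn,u in(("scene",(294,230) if n=="R" else (276,204)),("side",(273,234) if n=="R" else (250,208))): print(proj(cam(cn),P),u)
E
```

```text
red [297.9047619   88.71428571] 21
red [300.16666667 235.27777778] 18
stand [0.4717 0.172 ] 3.5828661716993078
[[-1.4, -2.7], [1.1, -2.6], [1.3, 0.6], [-1.3, 0.6], [-0.2, -0.1], [0.0, 0.5], [0.3, 1.6]]
L pin [0.4644 0.2335 0.113 ] piv [0.4656 0.2698 0.087 ] len 0.0364 ang 5.4
[275.13494183 203.34444544] (276, 204)
[248.33589104 206.47917082] (250, 208)
R pin [0.4669 0.1123 0.113 ] piv [0.4779 0.0742 0.087 ] len 0.0396 ang 12.5
[292.88185235 229.15967548] (294, 230)
[270.86173835 231.46216655] (273, 234)
```

Pixels agree with the known sizes: the stand is at (0.472, 0.172) with yaw 3.6°, and the triangulated right pin height is 0.111. The right clamp is at about 12° and the left at about 5°. Plan: grip each pin gently, follow the arc, right one first.

move_arm([
  [0.5,-0.012,-0.015,-0.02,0.1],
  [0.5,-0.0217,-0.0307,-0.05,0.2],
  [0.5,-0.0217,-0.0307,-0.09,0.27],
  [0.5,-0.0217,-0.0307,-0.125,0.27],
  [0.5,-0.0217,-0.0307,-0.145,0.27],
  [0.5,-0.0217,-0.0307,-0.15,0.27],
  [0.5,-0.0217,-0.0307,-0.15,0.27],
], grip_force=20)

```text
time_s: 1.28
ee_pos: [0.4672, 0.1089, 0.1228]
orientation: [-99.8, 89.8, -174.3]
ft_force: [0.3, -0.3, 0.0]
gripper_width: 0.0426
```

```bash
python3 - <<'E'
from h import *
c=snap("wrist","w2.png"); np.savez("w2.npz",K=c[0],k=c[1],R=c[2],t=c[3]); o=status.get_obs();print(o["ee_pos"],o["time_s"],o["orientation"],o["joint_positions"])
E
```

```text
[0.46819035 0.10918456 0.12430837] 1.3333 [ -97.27543625   89.92305035 -171.75470171] [ 3.11744913e+00  1.04342859e+01 -1.66394703e+01  6.30028855e+01
 -6.87763627e-03  7.75967192e+01]
```

View pics/w2.png

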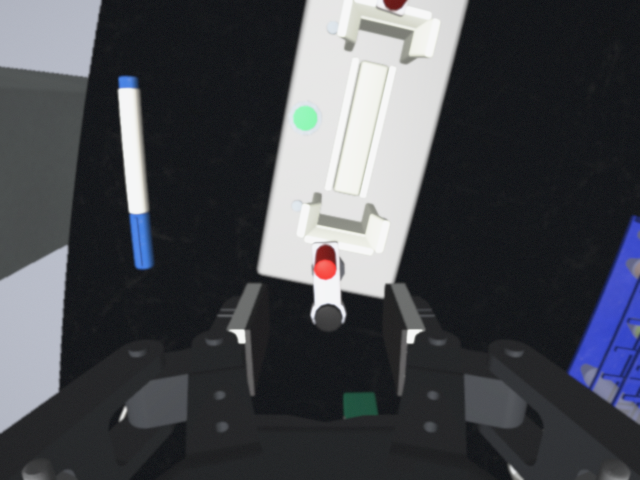

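Wrist view 2: the right pin (325,269) is centred between the fingers, with its pivot at (328,318), and the left pin shows at the top edge. I'll check where these lie relative to the TCP.

```bash
python3 - <<'E'
from h import *
z=np.load("w2.npz"); w=(z["K"],float(z["k"]),z["R"],z["t"])
z=np.load("w1.npz"); w1=(z["K"],float(z["k"]),z["R"],z["t"])
print("pin",atz(w,(325,269),.113),tri([(w,(325,269)),(w1,(300,237))]),"piv",atz(w,(328,318),.092),tri([(w,(328,318)),(w1,(314,270))]))
print("tcp px",proj(w,(.4682,.1092,.1243)))
g=[(388,65),(358,61),(328,190),(359,196)]
G=np.array([atz(w,q,.024) for q in g]);print("gasket",G.round(4).tolist(),G.mean(0))
E
```

```text
pin [0.46597593 0.10960615 0.113     ] (array([0.46637354, 0.11129091, 0.11400727]), [np.float64(1.3387239346749455), np.float64(1.3387239346749116)]) piv [0.47704817 0.0751821  0.092     ] (array([0.47769278, 0.07300099, 0.08761616]), [np.float64(0.03785087218821903), np.float64(0.03785087218822455)])
tcp px [329.54181019 280.47955086]
gasket [[0.4764, 0.2149, 0.024], [0.458, 0.2121, 0.024], [0.4619, 0.13, 0.024], [0.4825, 0.1317, 0.024]] [0.46971675 0.17219863 0.024     ]
```

move_arm([
  [0.5,-0.002,0.0005,-0.015,0],
  [0.5,-0.002,0.0005,-0.03,0],
  [0.4,-0.002,0.0005,-0.03,0],
  [0.1,-0.002,0.0005,-0.03,0],
  [0,-0.002,0.0005,-0.03,0],
  [0,-0.002,0.0005,-0.03,0],
  [0,-0.002,0.0005,-0.03,0],
  [0,-0.002,0.0005,-0.03,0],
  [0,-0.002,0.0005,-0.03,0],
  [0,-0.002,0.0005,-0.03,0],
], grip_force=20)

```text
time_s: 2.17
ee_pos: [0.4663, 0.1097, 0.0945]
orientation: [-92.6, 89.9, -167.1]
ft_force: [1.1, 0.3, -0.5]
gripper_width: -0.0001
```

The gripper closed on nothing, so I'll look.

```bash
python3 - <<'E'
from h import *
c=snap("wrist","w3.png"); np.savez("w3.npz",K=c[0],k=c[1],R=c[2],t=c[3]); o=status.get_obs();print(o["ee_pos"],o["time_s"],o["gripper_width"],o["joint_positions"][5])
print(proj(c,(.466,.110,.113)),proj(c,o["ee_pos"]))
E
```

```text
[0.46622841 0.10968871 0.09444439] 2.2167 -0.0003847781025813227 77.66806361724421
[327.00505069 296.33507075] [327.22022159 279.18868518]
```

View pics/w3.png

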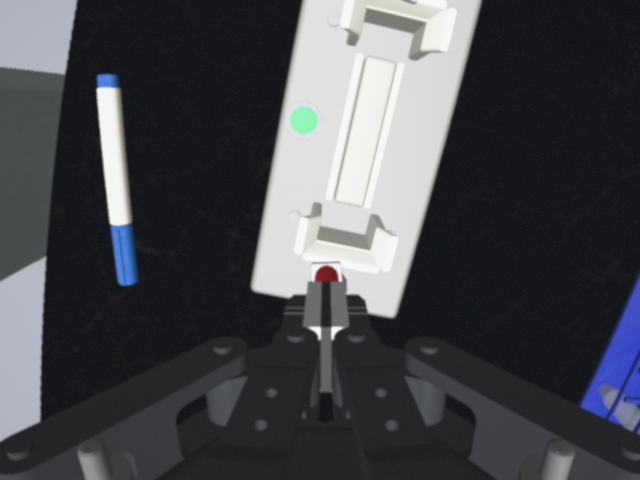

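Wrist view 3: the fingers are shut (front edge at row 282). The red pin's side shows just beyond them at (327,272), and the arm end is at (327,263). I'll place this geometrically.

```bash
python3 - <<'E'
from h import *
z=np.load("w3.npz"); w=(z["K"],float(z["k"]),z["R"],z["t"])
z=np.load("w2.npz"); w2=(z["K"],float(z["k"]),z["R"],z["t"])
print("cam",-w[2].T@w[3],"pin base front",atz(w,(327,267),.087),"arm end",atz(w,(327,262),.087))
print("w2 arm end",atz(w2,(325,241),.087),"base front",atz(w2,(325,246),.087))
t=np.array([.4662,.1097,.0945]);rad=np.array([-.25,.968,0])
for d in(-.011,0,.011):
  for h in(0,.0187,.04): print(d,h,proj(w,t+rad*d+[0,0,h]).round())
for X in((.466,.110,.113),(.466,.110,.087)): print(proj(w,X))
im=cv2.imread("pics/w3.png")[225:345,267:387]; cv2.imwrite("pics/w3c.png",cv2.resize(im,None,fx=5,fy=5,interpolation=2))
E
```

```text
cam [0.44695151 0.17710876 0.26374643] pin base front [0.46537879 0.11244167 0.087     ] arm end [0.4647311  0.11476715 0.087     ]
w2 arm end [0.46439463 0.11481541 0.087     ] base front [0.46511831 0.11219916 0.087     ]
-0.011 0 [327. 302.]
-0.011 0.0187 [327. 322.]
-0.011 0.04 [327. 351.]
0 0 [327. 279.]
0 0.0187 [327. 297.]
0 0.04 [327. 323.]
0.011 0 [328. 256.]
0.011 0.0187 [328. 271.]
0.011 0.04 [328. 294.]
[327.00505069 296.33507075]
[326.87559531 272.17675091]
```

View pics/w3c.png

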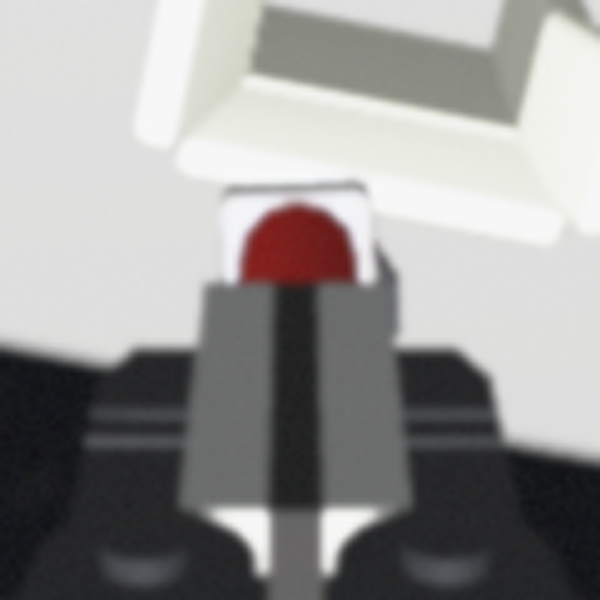

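The shut fingertips hide the top of the pin without touching it. They look to be above it, so the real tips are higher than the nominal TCP. Straddling the arm is safe, so I'll open, go 20 mm lower and close again.

move_arm([
  [0.5,0,0,0,0],
  [0.5,0,0,0,0],
  [0.5,0,0,0,0],
  [0.5,0,0,-0.01,0],
  [0.5,0,0,-0.02,0],
  [0.5,0,0,-0.02,0],
  [0,0,0,-0.02,0],
  [0,0,0,-0.02,0],
  [0,0,0,-0.02,0],
  [0,0,0,-0.02,0],
], grip_force=20)

```text
time_s: 3.05
ee_pos: [0.4665, 0.1097, 0.075]
orientation: [-85.5, 90.0, -159.9]
ft_force: [-0.3, -0.1, 1.3]
gripper_width: 0.0097
```

move_arm([
  [0,0,0,0,0],
  [0,0,0,0,0],
])

```text
time_s: 3.22
ee_pos: [0.4665, 0.1097, 0.0751]
orientation: [-71.3, 90.0, -145.8]
ft_force: [0.1, -0.6, -1.6]
gripper_width: 0.0096
```

Width 9.6 mm: the pin is held. Now the arc about the pivot (0.4775, 0.0745).

move_arm([
  [0,-0.0042,-0.0016,0,0.122],
  [0,-0.0082,-0.0037,0,0.244],
  [0,-0.0119,-0.0063,0,0.366],
  [0,-0.0152,-0.0093,0,0.488],
  [0,-0.0182,-0.0126,0,0.61],
  [0,-0.0207,-0.0164,0,0.732],
  [0,-0.0227,-0.0204,0,0.854],
  [0,-0.0243,-0.0246,0,0.976],
  [0,-0.0253,-0.029,0,1.098],
  [0,-0.0258,-0.0334,0,1.22],
])

```text
time_s: 4.05
ee_pos: [0.4404, 0.0761, 0.0751]
orientation: [-106.2, 90.0, -110.4]
ft_force: [0.8, -0.5, -1.6]
gripper_width: 0.0096
```

```bash
python3 - <<'E'
from h import *
o=status.get_obs(); e=o["ee_pos"]; a=o["orientation"]; p=np.array([.4775,.0745]); d=e[:2]-p
print(e,np.hypot(*d),np.degrees(np.arctan2(d[1],d[0])),"yaw",(90-(a[0]-a[2]))%360,o["gripper_width"],o["ft_force"],o["joint_positions"])
E
```

```text
[0.44044212 0.07607109 0.0750761 ] 0.03709117073533435 177.5723687627285 yaw 85.76887993517515 0.009582724188805696 [ 0.7863089  -0.49343777 -1.61512088] [-9.64871343e-01  9.53418830e+00 -2.57232555e+01  5.47502971e+01
 -2.19202194e-02  3.26625020e+00]
```

move_arm([
  [0,0.0001,-0.0045,0,0.12],
  [0,0.0001,-0.0045,0,0.12],
  [0,0.0001,-0.0045,0,0.12],
  [0.3,0.0001,-0.0045,0,0.12],
  [0.3,0.0001,-0.0045,0,0.12],
  [0.3,0.0001,-0.0045,0,0.12],
  [0.3,0.0001,-0.0045,0.02,0.12],
  [0.4,0.0001,-0.0045,0.05,0.12],
  [0.5,0.0001,-0.0045,0.08,0.12],
  [0.5,0.0001,-0.0045,0.08,0.12],
])

```text
time_s: 4.88
ee_pos: [0.4429, 0.0718, 0.16]
orientation: [-6.4, 89.6, -3.8]
ft_force: [0.4, -0.4, -0.4]
gripper_width: 0.0427
```

move_arm([
  [0.5,0,0.015,0.01,0.122],
  [0.5,0.005,0.035,0.01,0.244],
  [0.5,0.01,0.055,0.01,0.366],
  [0.5,0.015,0.075,0,0.488],
  [0.5,0.02,0.095,0,0.61],
  [0.5,0.0226,0.115,0,0.732],
  [0.5,0.0226,0.135,0,0.854],
  [0.5,0.0226,0.15,0,0.976],
  [0.5,0.0226,0.1622,0,1.098],
  [0.5,0.0226,0.1622,0,1.22],
])

```text
time_s: 5.72
ee_pos: [0.4653, 0.2361, 0.1595]
orientation: [-2.4, 89.6, 70.5]
ft_force: [-1.2, 0.4, -0.5]
gripper_width: 0.0425
```

move_arm([
  [0.5,0,0,-0.005,0.12],
  [0.5,0,0,-0.01,0.24],
  [0.5,0,0,-0.02,0.27],
  [0.5,0,0,-0.03,0.27],
  [0.5,0,0,-0.03,0.27],
])

```text
time_s: 6.13
ee_pos: [0.4643, 0.236, 0.1274]
orientation: [19.3, 89.6, 107.5]
ft_force: [-0.2, 0.3, -0.0]
gripper_width: 0.0427
```

```bash
python3 - <<'E'
from h import *
c=snap("wrist","w4.png"); np.savez("w4.npz",K=c[0],k=c[1],R=c[2],t=c[3]); o=status.get_obs();a=o["orientation"];print(o["ee_pos"],o["time_s"],"yaw",(90-(a[0]-a[2]))%360,o["joint_positions"])
im=cv2.imread("pics/w4.png").astype(int); m=((im[:,:,2]>90)&(im[:,:,1]<70)&(im[:,:,0]<70)).astype(np.uint8)
n,l,st,ce=cv2.connectedComponentsWithStats(m)
for i in range(1,n):
    if st[i,4]>15: print(st[i],ce[i])
print("pin expected px",proj(c,(.4655,.234,.113)),proj(c,(.4655,.234,.087)))
E
```

```text
[0.46461046 0.23601832 0.12842178] 6.1833 yaw 178.2292448684912 [ 17.43684769  13.94025983 -11.33102702  64.68401393   0.41909985
 -70.7922337 ]
[316 237  19  31 291] [324.36082474 248.09278351]
[  0 332  34  69 686] [ 15.37317784 357.96793003]
[  0 390   5  30  98] [  1.31632653 405.21428571]
pin expected px [320.74249383 259.77901483] [321.18224732 242.75227349]
```

View pics/w4.png

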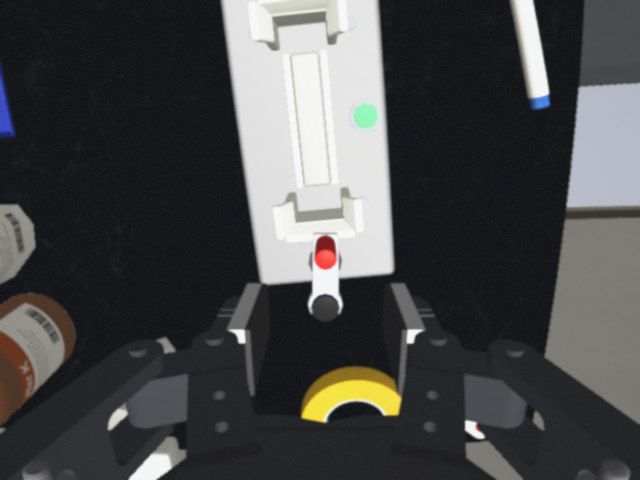

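Wrist view 4 (image up = −y): left pin (326,259), pivot (326,308), both within the finger gap.

```bash
python3 - <<'E'
from h import *
L=lambda f:(lambda z:(z["K"],float(z["k"]),z["R"],z["t"]))(np.load(f))
w,w1=L("w4.npz"),L("w1.npz")
pin=atz(w,(326,259),.113);piv=atz(w,(325,308),.092)
print(pin,piv,np.hypot(*(pin-piv)[:2]),tri([(w,(326,259)),(w1,(295,85))]),tri([(w,(325,308)),(w1,(298,40))]))
G=np.array([atz(w,q,.024) for q in((290,53),(326,51),(331,184),(301,187))]);print("gasket",G.round(4).tolist(),G.mean(0))
E
```

```text
[0.46302222 0.23369016 0.113     ] [0.46461215 0.26970019 0.092     ] 0.03604511718590214 (array([0.46371664, 0.23367789, 0.1124874 ]), [np.float64(0.715851885552656), np.float64(0.7158518855526339)]) (array([0.46515589, 0.27003965, 0.09103919]), [np.float64(0.5458278029082053), np.float64(0.5458278029082949)])
gasket [[0.4818, 0.1308, 0.024], [0.4595, 0.1304, 0.024], [0.4588, 0.2137, 0.024], [0.4788, 0.2151, 0.024]] [0.46972745 0.17248247 0.024     ]
```

move_arm([
  [0.5,-0.0011,-0.0023,-0.02,0],
  [0.5,-0.0011,-0.0023,-0.04,0],
  [0.5,-0.0011,-0.0023,-0.0534,0],
  [0.5,-0.0011,-0.0023,-0.0534,0],
  [0,-0.0011,-0.0023,-0.0534,0],
  [0,-0.0011,-0.0023,-0.0534,0],
  [0,-0.0011,-0.0023,-0.0534,0],
  [0,-0.0011,-0.0023,-0.0534,0],
  [0,-0.0011,-0.0023,-0.0534,0],
  [0,-0.0011,-0.0023,-0.0534,0],
], grip_force=20)

```text
time_s: 7.02
ee_pos: [0.4643, 0.2339, 0.076]
orientation: [-3.1, 89.6, 85.1]
ft_force: [0.8, -0.1, 6.4]
gripper_width: 0.0093
```

move_arm([
  [0,-0.0045,0.0004,0.0015,-0.125],
  [0,-0.0089,0.0013,0.002,-0.25],
  [0,-0.0131,0.0028,0.002,-0.375],
  [0,-0.0172,0.0047,0.002,-0.5],
  [0,-0.0209,0.0072,0.002,-0.625],
  [0,-0.0243,0.0101,0.002,-0.75],
  [0,-0.0274,0.0135,0.002,-0.875],
  [0,-0.03,0.0171,0.002,-1.0],
  [0,-0.0321,0.0211,0.002,-1.125],
  [0,-0.0337,0.0253,0.002,-1.25],
])

```text
time_s: 7.85
ee_pos: [0.4315, 0.2596, 0.0769]
orientation: [-3.5, 89.5, 12.7]
ft_force: [11.0, 2.7, -20.4]
gripper_width: 0.009
```

```bash
python3 - <<'E'
from h import *
o=status.get_obs(); e=o["ee_pos"]; a=o["orientation"]; p=np.array([.465,.2699]); d=e[:2]-p
print(e,np.hypot(*d),np.degrees(np.arctan2(d[1],d[0])),"yaw",(90-(a[0]-a[2]))%360,o["gripper_width"],o["ft_force"])
E
```

```text
[0.4315053  0.25960033 0.07693233] 0.03504251760010697 -162.90725582408513 yaw 106.24120398458416 0.00903625874096579 [ 11.01515178   2.69833124 -20.4026575 ]
```

move_arm([
  [0,-0.0005,0.0045,-0.0015,-0.12],
  [0,-0.0006,0.0085,-0.0015,-0.245],
  [0,-0.0006,0.0085,-0.0015,-0.245],
  [0,-0.0006,0.0085,-0.0015,-0.245],
])

```text
time_s: 8.18
ee_pos: [0.4301, 0.2685, 0.076]
orientation: [0.8, 89.6, 2.9]
ft_force: [-5.4, -0.0, 8.1]
gripper_width: 0.0095
```

move_arm([
  [0.3,0,0,0,0],
  [0.3,0,0,0,0],
  [0.3,0,0,0,0],
  [0.3,0,0,0.02,0],
  [0.4,0,0,0.06,0],
  [0.5,0,0,0.1,0],
  [0.6,0.02,-0.03,0.13,-0.1],
  [0.7,0.05,-0.06,0.15,-0.2],
  [0.9,0.07,-0.09,0.16,-0.3],
  [1,0.09,-0.12,0.16,-0.4],
])

```text
time_s: 9.02
ee_pos: [0.5219, 0.1477, 0.239]
orientation: [11.4, 89.3, -9.5]
ft_force: [1.0, 0.7, -0.4]
gripper_width: 0.0814
```

```bash
python3 - <<'E'
from h import *
o=status.get_obs();a=o["orientation"];e=o["ee_pos"];print(e,"yaw",(90-(a[0]-a[2]))%360,o["time_s"])
print("to above cassette", np.array([.5503,-.0855])-e[:2])
E
```

```text
[0.52185348 0.14766576 0.23896928] yaw 69.06535992270933 9.0167
to above cassette [ 0.02844652 -0.23316576]
```

move_arm([
  [1,0.005,-0.03,0.01,-0.115],
  [1,0.01,-0.06,0.02,-0.23],
  [1,0.015,-0.09,0.03,-0.345],
  [1,0.02,-0.12,0.04,-0.46],
  [1,0.025,-0.15,0.04,-0.575],
  [1,0.028,-0.175,0.04,-0.69],
  [1,0.028,-0.2,0.04,-0.805],
  [1,0.028,-0.2,0.04,-0.925],
  [1,0.028,-0.2,0.04,-0.925],
  [1,0.028,-0.2,0.04,-0.925],
])

```text
time_s: 9.85
ee_pos: [0.5498, -0.0525, 0.2788]
orientation: [10.3, 89.3, -63.4]
ft_force: [0.1, -0.0, 0.1]
gripper_width: 0.0852
```

```bash
python3 - <<'E'
from h import *
c=snap("wrist","w5.png"); np.savez("w5.npz",K=c[0],k=c[1],R=c[2],t=c[3]); o=status.get_obs();a=o["orientation"];print(o["ee_pos"],o["time_s"],"yaw",(90-(a[0]-a[2]))%360,a)
E
```

```text
[ 0.54978593 -0.05206406  0.27889473] 9.9 yaw 16.318624333250554 [ 10.96518764  89.31800849 -62.71618803]
```

View pics/w5.png

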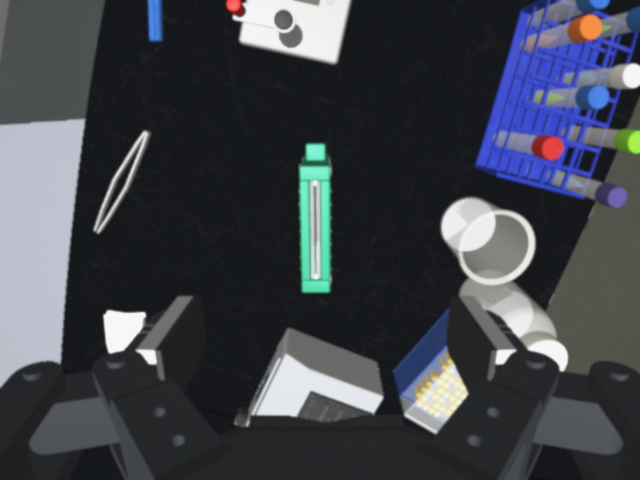

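Wrist view 5: the right clamp now points to the front. The cassette top lies straight along the image column: rail ends at rows ~163 and ~292, glass strip (316,180)–(316,278), sides at columns ~301 and ~330.

```bash
python3 - <<'E'
from h import *
L=lambda f:(lambda z:(z["K"],float(z["k"]),z["R"],z["t"]))(np.load(f))
w=L("w5.npz"); s,d=cam("scene"),cam("side")
A,B=atz(w,(315.5,180),.1),atz(w,(316,278),.1); print("strip",A,B,(A+B)/2,"yaw",np.degrees(np.arctan2(-(A-B)[0],(A-B)[1])),np.hypot(*(A-B)[:2]))
E1,E2=atz(w,(315.5,165),.1),atz(w,(316,292),.1);print("ends",(E1+E2)/2,np.hypot(*(E1-E2)[:2]))
print("thick",np.linalg.norm(atz(w,(301,229),.1)-atz(w,(330.5,229),.1)), "mid",atz(w,(315.75,229),.1))
C=(E1+E2)/2
# z check: near top end in scene/side/wrist
for n,X in(("E1",E1),("E2",E2)): print(n,proj(s,X).round(1),proj(d,X).round(1))
im=cv2.imread("pics/scene0.png")[245:345,320:410];im2=cv2.imread("pics/side0.png")[245:345,310:400]
cv2.imwrite("pics/cs.png",np.hstack([cv2.resize(i,(400,400),interpolation=2)for i in(im,im2)]))
E
```

```text
strip [ 0.53744071 -0.04169834  0.1       ] [ 0.56219217 -0.12733626  0.1       ] [ 0.54981644 -0.0845173   0.1       ] yaw 16.120595224328298 0.08914307296035717
ends [ 0.54997477 -0.08509704  0.1       ] 0.1156451628466555
thick 0.025698267504059385 mid [ 0.54939747 -0.08302466  0.1       ]
E1 [344.  261.9] [330.4 262. ]
E2 [380.2 289.1] [373.5 287.4]
```

View pics/cs.png

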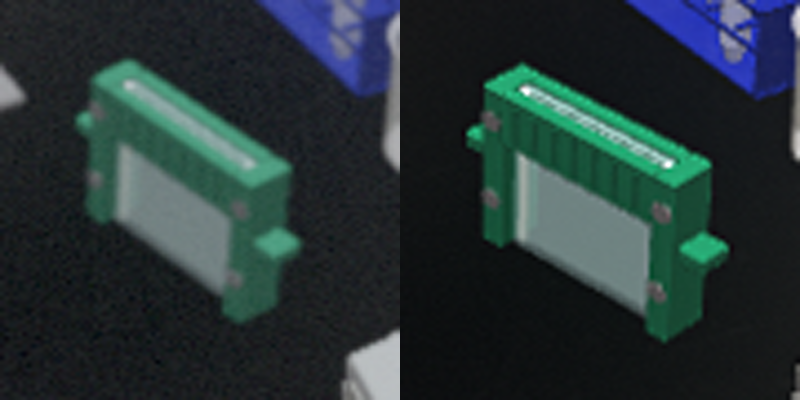

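Height and length agree (scene crop corner (345,262) against predicted (344,262), length 115.6 mm, thickness 25.7 mm). The cassette is at (0.550, −0.085) with yaw 16.1°. Going down to grip.

move_arm([
  [0.7,0.0002,-0.02,-0.03,0],
  [0.7,0.0002,-0.0329,-0.06,0],
  [0.7,0.0002,-0.0329,-0.1,0],
  [0.7,0.0002,-0.0329,-0.14,0],
  [0.7,0.0002,-0.0329,-0.17,0],
  [0.7,0.0002,-0.0329,-0.195,0],
  [0.7,0.0002,-0.0329,-0.215,0],
  [0.7,0.0002,-0.0329,-0.224,0],
  [0.7,0.0002,-0.0329,-0.224,0],
  [0.7,0.0002,-0.0329,-0.224,0],
])

```text
time_s: 10.73
ee_pos: [0.5504, -0.0845, 0.0555]
orientation: [12.2, 89.3, -61.3]
ft_force: [1.1, -0.5, 0.1]
gripper_width: 0.0597
```

move_arm([
  [0.45,0,0,0,0],
  [0.4,0,0,0,0],
  [0.3,0,0,0,0],
  [0.2,0,0,0,0],
  [0.1,0,0,0,0],
  [0,0,0,0,0],
  [0,0,0,0,0],
  [0,0,0,0,0],
], grip_force=60)

```text
time_s: 11.4
ee_pos: [0.5508, -0.0847, 0.057]
orientation: [18.0, 89.2, -55.5]
ft_force: [-1.5, 1.0, 7.1]
gripper_width: 0.0248
```

```bash
python3 - <<'E'
from h import *
o=status.get_obs();a=o["orientation"];print(o["ee_pos"],o["time_s"],"yaw",(90-(a[0]-a[2]))%360,a,o["gripper_width"],o["ft_force"],o["torque"])
E
```

```text
[ 0.55083536 -0.08470821  0.05699704] 11.4 yaw 16.459324879607152 [ 18.04151201  89.21480051 -55.49916311] 0.02478080265453498 [-1.50989553  1.04806007  7.11999826] [ 0.08878293  0.45405225 -0.01667767]
```

Gripped (24.8 mm), TCP z 0.057 with the underside at 0. Lift and carry to above the stand.

move_arm([
  [0,0,0,0.01,0],
  [0,0,0,0.03,0],
  [0,0,0,0.055,0],
  [0,0,0,0.08,0],
  [0,-0.004,0.015,0.105,0],
  [0,-0.012,0.035,0.125,-0.03],
  [0,-0.02,0.06,0.135,-0.07],
  [0,-0.03,0.085,0.14,-0.11],
  [0,-0.038,0.11,0.14,-0.15],
  [0,-0.046,0.135,0.14,-0.19],
])

```text
time_s: 12.23
ee_pos: [0.5043, 0.0513, 0.1984]
orientation: [24.1, 89.2, -60.5]
ft_force: [1.3, 0.1, -3.0]
gripper_width: 0.0244
```

move_arm([
  [0,-0.007,0.025,0,-0.03],
  [0,-0.014,0.048,0,-0.034],
  [0,-0.021,0.07,0,-0.034],
  [0,-0.027,0.09,0,-0.034],
  [0,-0.032,0.105,0,-0.034],
  [0,-0.034,0.115,0,-0.034],
  [0,-0.034,0.12,0,-0.034],
  [0,-0.034,0.12,0,-0.034],
])

```text
time_s: 12.9
ee_pos: [0.4705, 0.1718, 0.1988]
orientation: [26.2, 89.2, -60.3]
ft_force: [0.2, -0.3, -2.5]
gripper_width: 0.024
```

```bash
python3 - <<'E'
from h import *
c=snap("wrist","w6.png"); np.savez("w6.npz",K=c[0],k=c[1],R=c[2],t=c[3])
o=status.get_obs();a=o["orientation"];print(o["ee_pos"],o["time_s"],"yaw",(90-(a[0]-a[2]))%360,a,o["gripper_width"],o["ft_force"],o["torque"])
E
```

```text
[0.47062642 0.1712024  0.19867992] 12.95 yaw 3.5285273905037684 [ 25.03752791  89.14989888 -61.43394469] 0.0249086878811984 [-0.33222609 -0.30507924 -2.59297337] [-0.02424154 -0.00652565  0.02025184]
```

View pics/w6.png

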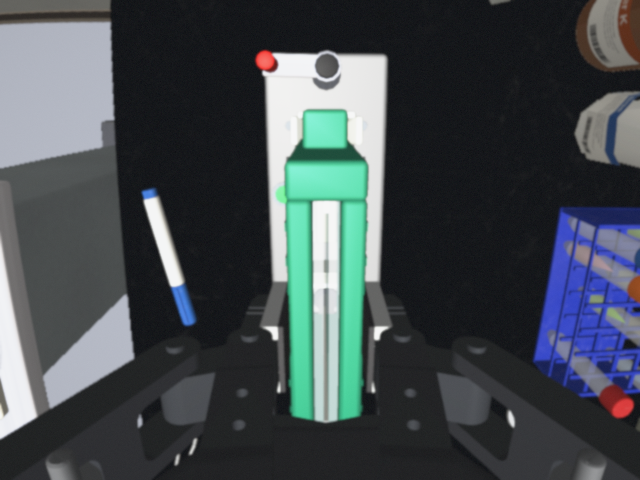

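Wrist view 6: the left clamp points straight to the front (pin (265,61), pivot (327,67)). The held cassette is square in the jaws, with its left rail top spanning columns 287–367 and its outer edge near row 163. I'll check centring.

```bash
python3 - <<'E'
from h import *
L=lambda f:(lambda z:(z["K"],float(z["k"]),z["R"],z["t"]))(np.load(f))
w=L("w6.npz"); y=np.radians(3.6); xs=np.array([np.cos(y),np.sin(y)]); ys=np.array([-np.sin(y),np.cos(y)])
t=np.array([.4706,.1712])
im=cv2.imread("pics/w6.png"); print(im[140:206:2,326].tolist())
for n,q,h in(("end",(326,163),.2417),("inner",(326,200),.2417),("Lpiv",(327,67),.092),("Lpin",(265,61),.113),("L",(287,180),.2417),("R",(367,180),.2417)):
    X=atz(w,q,h)[:2]; print(n,X.round(4),"rel tcp x_s,y_s",((X-t)@xs).round(4),((X-t)@ys).round(4))
P=np.array([.465,.2699]);d=atz(w,(265,61),.113)[:2]-P;print("L ang",np.degrees(np.arctan2(-d@xs,-d@ys)))
w5=L("w5.npz");P=np.array([.4773,.0742]);d=atz(w5,(234,5),.113)[:2]-P;print("R ang",np.degrees(np.arctan2(-d@xs,d@ys)),d)
E
```

```text
[[196, 234, 117], [195, 234, 115], [192, 233, 113], [171, 217, 97], [107, 138, 58], [61, 80, 32], [59, 77, 31], [59, 76, 29], [60, 78, 33], [61, 80, 33], [87, 115, 42], [128, 169, 63], [159, 207, 86], [189, 230, 111], [200, 236, 120], [200, 236, 120], [200, 236, 120], [199, 236, 119], [198, 235, 119], [200, 236, 119], [197, 235, 117], [197, 235, 117], [195, 234, 115], [192, 233, 111], [190, 232, 110], [187, 231, 107], [185, 229, 105], [184, 228, 103], [175, 222, 96], [148, 195, 78], [176, 195, 152], [246, 246, 246], [247, 247, 247]]
end [0.4659 0.2278] rel tcp x_s,y_s -0.0011 0.0568
inner [0.4666 0.2164] rel tcp x_s,y_s -0.0011 0.0453
Lpiv [0.4651 0.2691] rel tcp x_s,y_s 0.0007 0.0981
Lpin [0.429  0.2685] rel tcp x_s,y_s -0.0354 0.0997
L [0.4544 0.2219] rel tcp x_s,y_s -0.013 0.0516
R [0.4787 0.2234] rel tcp x_s,y_s 0.0114 0.0516
L ang 91.39234474020341
R ang 91.25602190795794 [-0.03509553 -0.00298161]
```

Both clamps are at ~91°, and the cassette is centred within about 1.5 mm (small correction +1.2, +0.7 mm). Lowering to just inside the guides.

move_arm([
  [0,0.0012,0.0007,-0.01,0],
  [0,0.0012,0.0007,-0.03,0],
  [0,0.0012,0.0007,-0.05,0],
  [0,0.0012,0.0007,-0.065,0],
  [0,0.0012,0.0007,-0.075,0],
  [0,0.0012,0.0007,-0.081,0],
  [0,0.0012,0.0007,-0.086,0],
  [0,0.0012,0.0007,-0.091,0],
  [0,0.0012,0.0007,-0.096,0],
  [0,0.0012,0.0007,-0.096,0],
])

```text
time_s: 13.78
ee_pos: [0.4717, 0.1718, 0.1021]
orientation: [23.1, 89.2, -63.4]
ft_force: [0.1, 0.5, -2.8]
gripper_width: 0.0247
```

```bash
python3 - <<'E'
from h import *
o=status.get_obs();a=o["orientation"];print(o["ee_pos"],o["time_s"],"yaw",(90-(a[0]-a[2]))%360,o["gripper_width"],o["ft_force"],o["torque"])
E
```

```text
[0.47167203 0.17183489 0.10212121] 13.7833 yaw 3.5235128192909997 0.02471181161962625 [ 0.10807452  0.47574685 -2.7685248 ] [ 0.0093753   0.00728251 -0.01251764]
```

No side forces inside the guides. On to just above the gasket.

move_arm([
  [0,0,0,-0.004,0],
  [0,0,0,-0.008,0],
  [0,0,0,-0.012,0],
  [0,0,0,-0.015,0],
  [0,0,0,-0.018,0],
  [0,0,0,-0.018,0],
  [0,0,0,-0.018,0],
])

```text
time_s: 14.37
ee_pos: [0.4716, 0.1718, 0.084]
orientation: [21.7, 89.2, -64.8]
ft_force: [-0.2, 0.1, -2.0]
gripper_width: 0.0248
```

move_arm([
  [0,0,0,-0.001,0],
  [0,0,0,-0.002,0],
  [0,0,0,-0.003,0],
  [0,0,0,-0.004,0],
  [0,0,0,-0.005,0],
  [0,0,0,-0.005,0],
  [0,0,0,-0.005,0],
])

```text
time_s: 14.95
ee_pos: [0.4717, 0.1718, 0.0792]
orientation: [23.1, 89.2, -63.4]
ft_force: [-0.8, -0.2, 0.7]
gripper_width: 0.0248
```

```bash
python3 - <<'E'
from h import *
o=status.get_obs();a=o["orientation"];print(o["ee_pos"],o["time_s"],"yaw",(90-(a[0]-a[2]))%360,o["gripper_width"],o["ft_force"],o["torque"])
E
```

```text
[0.47169661 0.17181591 0.07916045] 14.95 yaw 3.5246061293621267 0.024848873573154656 [-0.81720574 -0.21633245  0.72984845] [-0.02724563  0.10118724 -0.02831696]
```

Contact is at TCP z ≈ 0.081 as predicted (3.4 N at 1.9 mm). Another 3.6 mm gives 10 N.

move_arm([
  [0,0,0,-0.001,0],
  [0,0,0,-0.002,0],
  [0,0,0,-0.003,0],
  [0,0,0,-0.0036,0],
  [0,0,0,-0.0036,0],
  [0,0,0,-0.0036,0],
  [0,0,0,-0.0036,0],
  [0,0,0,-0.0036,0],
])

```text
time_s: 15.62
ee_pos: [0.4718, 0.1719, 0.0759]
orientation: [25.3, 89.1, -61.2]
ft_force: [-2.0, 0.1, 6.3]
gripper_width: 0.0245
```

```bash
python3 - <<'E'
from h import *
snap("side","s7.png")
im=cv2.imread("pics/s7.png")[180:300,210:330]; cv2.imwrite("pics/s7c.png",cv2.resize(im,(600,600),interpolation=2))
for _ in range(6):
    eyes.get_image("side"); o=status.get_obs(); print(o["ee_pos"],o["time_s"],o["gripper_width"],o["ft_force"],o["torque"])
E
```

```text
[0.47180891 0.17185495 0.07595112] 15.7167 0.024748999636516878 [-2.64677923  0.32914742  6.73743117] [-0.11829646  0.5986172  -0.03218725]
[0.47182426 0.17184442 0.07594335] 15.7667 0.024799063638033605 [-2.17299503 -0.38087828  5.59319144] [-0.14724102  0.61137922  0.01413101]
[0.47179824 0.17185202 0.07594223] 15.8167 0.024351111619161574 [-2.41050583 -0.93428338  5.37576603] [-0.03933725  0.56752336 -0.06660331]
[0.47182657 0.17185331 0.07595693] 15.8667 0.024354432559148164 [-2.56481344 -0.73877498  6.6827293 ] [-0.10370681  0.6242464  -0.0688042 ]
[0.47180648 0.17185848 0.07592988] 15.9167 0.02464497060583384 [-2.87732403 -0.98828054  5.7373901 ] [-0.09348064  0.57968636  0.01609466]
[0.47181535 0.17186937 0.07593146] 15.9667 0.02461795581645917 [-2.59371776 -0.09431477  6.84644875] [-0.1292687   0.6201692  -0.01522909]
```

View pics/s7c.png

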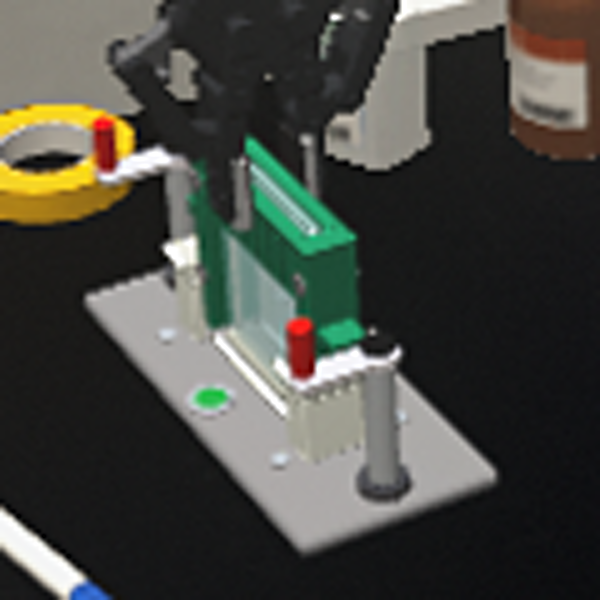

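Side view: both clamps point to the front and the cassette stands between the guides on the gasket. The push is about 9 N with a small −x side force of 2.5 N. I'll nudge to relieve the side force and press slightly more.

move_arm([
  [0,-0.0005,0,-0.0003,0],
  [0,-0.0008,0,-0.0006,0],
  [0,-0.0008,0,-0.0006,0],
  [0,-0.0008,0,-0.0006,0],
  [0,-0.0008,0,-0.0006,0],
  [0,-0.0008,0,-0.0006,0],
])

```text
time_s: 16.47
ee_pos: [0.4716, 0.1719, 0.0759]
orientation: [30.1, 89.1, -56.3]
ft_force: [-0.5, -1.9, 6.3]
gripper_width: 0.0244
```

```bash
python3 - <<'E'
from h import *
F=[]
for _ in range(10):
    eyes.get_image("side"); o=status.get_obs(); F.append(np.r_[o["ft_force"],o["torque"],o["ee_pos"]])
print(np.mean(F,0).round(4),o["time_s"],o["gripper_width"],o["orientation"])
E
```

```text
[-0.9961 -0.6114  6.3318 -0.1427  0.2048 -0.0209  0.4716  0.1719  0.0759] 16.9667 0.025171919846415022 [ 29.98438482  89.10746125 -56.49350309]
```

move_arm([
  [0,-0.0004,0,-0.0006,0],
  [0,-0.0006,0,-0.0012,0],
  [0,-0.0006,0,-0.0012,0],
  [0,-0.0006,0,-0.0012,0],
  [0,-0.0006,0,-0.0012,0],
  [0,-0.0006,0,-0.0012,0],
])

```text
time_s: 17.47
ee_pos: [0.4716, 0.1719, 0.0753]
orientation: [34.9, 89.1, -51.6]
ft_force: [-1.5, -0.8, 7.1]
gripper_width: 0.0242
```

```bash
python3 - <<'E'
from h import *
F=[]
for _ in range(10):
    eyes.get_image("side"); o=status.get_obs(); F.append(np.r_[o["ft_force"],o["torque"],o["ee_pos"]])
print(np.mean(F,0).round(4),o["time_s"],o["gripper_width"],o["orientation"])
E
```

```text
[-1.481  -0.7557  7.5939 -0.1756  0.3297 -0.0108  0.4715  0.1719  0.0753] 17.9667 0.02477481025208596 [ 34.6242502   89.05666846 -51.8588    ]
```

The push is 10.3 N and compression 5.8 mm, which agree, and it is steady. Handing in.

```bash
python3 -c "
from h import *
order.job_done()"
```

```text
the job is handed in; nothing more can be done
```

Both swing clamps are turned to the front and the green cassette stands between the guides on the gasket. The arm still holds it and presses straight down with about 10 N. I handed the job in at about 18 s and got no verdict back.

**Last checks**
- **Clamps:** the wrist camera measured both at about 91° (1.59 rad). The side view confirmed they clear the guides.
- **Push:** the force reading, corrected for the cassette's weight, gives about 10.3 N on the gasket. The compression was about 5.8 mm, which the spring rate turns into 10.4 N. That was steady over 0.5 s, with 60 N grip.

**What failed or disagreed**
- **First grip:** my first close on the right pin missed. The real fingertips sat higher than the nominal tool point, so I went 20 mm lower and gripped it.
- **Left clamp:** while I turned it, the wrist force briefly reached about 20 N.
- **Remaining errors:** a side force of about 1.5 N remains, so the cassette probably leans lightly on a guide wall. The tool also leans about 1° from vertical.
- **Other things:** I did not measure the surrounding items again at the end. No move went near them.

I viewed 11 pictures, one over the budget of 10.

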